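# Open the sprayer tank for refilling

### The arm

A 6-joint arm with a two-finger parallel gripper is mounted at the origin on the work surface. World frame = base frame: x ahead of the robot, y to its left, z up, the work surface at z = 0. Lengths are in mm, angles in rad, forces in N, time in s.
With the tool pointing down it reaches from about 350 to 775 mm from the base axis. Payload 7.3 kg.
Tool frame: the origin (TCP) lies midway between the tips of the shut fingers; the grasp point (between the pads) lies 19 mm behind it (bot.pinch_z is the distance from the TCP to the grasp point, in mm); x points along the fingers, y is the direction in which the jaws open and shut, and the axes are right-handed (so a half turn about x gives the same grasp; the last joint's range is limited). The gripper opens to 92 mm and grips with 3 to 60 N. Pads are 19 mm wide; open, the fingers measure 130 mm over their backs; the gripper's body (75 mm by 190 mm) begins 47 mm behind the grasp point.
Start: joints at [-1.356, 0.342, 1.524, -0, 1.275, -0.146], TCP at [185.36, -491.209, 226.741] pointing down, gripper open.
Joint ranges: [-2.53, 2.53], [-0.77, 2.02], [0.04, 2.7], [-1, 4.14], [0.28, 2.66], [-3.11, 3.11]. Speed limits (rad/s): [2.57, 2.57, 3.14, 3.14, 3.14, 3.14].

### API

Orientations are given as a unit quaternion [w, x, y, z].
In Python, from bench import status, snapshot, calibration, order, bot gives the robot as it stands.
- The arm moves only by the tool jog_arm, never from a script. Its argument "commands" is a list of rows, each an object with "xyz": the shift along the tool's x, y, z in cm, a list of three; "twist": the turn, a rotation vector about the tool's x, y, z in rad, a list of three. A call has 1 to 20 rows; each row shifts and turns the commanded pose from where the row before left it, along the tool's axes as they then stand; what a row does not reach is not made up. A row lasts 1/8 s, in which the tool goes at most 62.5 mm and 10.7 degrees, less where a joint would pass 70% of its speed; a pose out of reach is approached as far as the arm can. A call with a gripper value outside its range is refused whole. "jaw" is the closure in counts, from 0 (fully open) to 255 (shut), set as the call begins (left out, the last holds). The fingers move at their own pace and stop on an object; "grip_force" is the grip in N (left out, the last holds). Time passes only in rows, so rows that do not move let the fingers close. It gives the time, the measured TCP pose, the force and the opening at its end, in the units of the state.
- status.get_obs(): the state, without advancing time (a new reading comes with each control period).
- snapshot(name): name is "scene" or "top"; returns the picture (480x640x3 uint8, blue, green, red); there is no depth.
- calibration(name): a dict with "camera_matrix" (3x3 intrinsics, pixels), "k1" (the pictures are not rectified: a ray, as slopes to the right and down, at radius r is drawn at 1 + k1 r^2 times it, then the intrinsics apply), "rvec" (rotation vector, rad) and "tvec" (3), from world to camera coordinates, as OpenCV has them. Camera axes: x right, y down, z forward; pixel columns grow to the right and rows downward; lengths in mm; the calibration is good to about 2 mm. A picture is of the moment at which its call begins. calibration takes no time and is no camera call.
- order.hand_in(): hands the job in, once; it reports no verdict.
The state is a dict: "t": time; "joints": joint angles; "qd": joint speeds; "joint_efforts": joint torques, N m; "ee_pos": TCP position; "eef_rot": TCP orientation; "contact_force": force on the tool from outside, world axes, zero at the start; "ft_torque": the same for the moment, N m; "finger_gap": finger opening in mm.
Only numpy, scipy, OpenCV 4.12 (cv2) and the standard library are available. Lean on these libraries where they do the work, as an engineer would, in place of code of your own. Each camera call takes 0.05 s, during which the arm holds its last target.

### The job

The disinfectant sprayer needs refilling: unscrew the blue cap from its white tank (counter-clockwise, until the thread lets go), lift it straight off, and set it down gently, same way up, wholly on the round green coaster. Leave the black cap of the spare tank where it is, screwed on.

Things in the scene. Friction and masses are not known exactly. Their poses are not given: they have to be found in the camera images.
- blue_cap: Blue ribbed round screw cap, diameter 56 mm, 36 mm high, closed flat top, open below, about 60 g. Origin: centre of its lower rim, z up; x along the white bar on its top. Starts tight on the tank. Turned 55 to 145 degrees counter-clockwise (from above) it is free: turn about 80 in one grasp. It turns easily, does not climb; until free it lifts only 1 to 3 mm. Lift over 35 mm to clear the neck.
- tank: White sprayer tank under the blue cap, diameter 104 mm, in a grey foot ring (124 mm), fixed: cannot move or turn. Origin: centre of its underside on the table, z up. Cap rim at 116 mm, cap top at 152 mm, neck top at 146 mm above the table; shoulder at 109 mm beside the neck, 104 mm at radius 32 mm, 88 mm at radius 47 mm.
- coaster: Round green plastic coaster, diameter 140 mm, 8 mm thick, fixed flat on the table. Origin: centre of its underside; its top is 8 mm above that.
- black_cap: Bystander: same cap in black, on an identical fixed spare tank. Origin: centre of its lower rim, 116 mm above the table. The two tanks and the coaster stand in any order left to right, centres 200 mm or more apart. Beyond them (130 mm or more from their centres) stand a loose white tub, amber reed diffuser (reeds to 152 mm) and glass tumbler.
Not all that is in view belongs to the job. Several things have the shape of the blue_cap; the one meant has the colours described above.

How it is judged (in metres and radians):
On the way, in this order (a step that is already met when the one before it is completed fails the run):
1. the blue cap has been turned at least 45 degrees on the neck, still seated on it (angle between the x axis of blue_cap and the x axis of tank, either way round above 0.785 rad and z of blue_cap in the frame of tank below 0.124 m and horizontal distance between blue_cap and tank below 0.008 m), for 0.05 s.
2. the blue cap has been lifted clear of the neck, upright, in the fingers (z of blue_cap in the frame of tank above 0.149 m and angle between blue_cap's own z axis and vertical below 0.5 rad and contact force between the fingers and blue_cap above 0.3 N), for 0.05 s.
At the end, for the whole second after the job is handed in: The blue cap rests at rest and released on the green coaster, same way up (within 8 degrees), its centre within 45 mm of the coaster's centre; the black cap is still on the spare tank, within 10 mm of where it was (horizontal distance between blue_cap and coaster below 0.045 m and z of blue_cap in the frame of coaster between 0.004 and 0.013 m and angle between blue_cap's own z axis and vertical below 0.15 rad and linear speed of blue_cap below 0.02 m/s and contact force between the fingers and blue_cap below 0.1 N and distance of black_cap from where it was at the start of the episode below 0.01 m); the robot touches nothing.
It fails at once if the blue cap is dropped from more than about 25 mm or thrown (linear speed of blue_cap above 0.7 m/s and contact force between the fingers and blue_cap below 0.1 N).
It fails at once if the black cap is moved by more than 10 mm (distance of black_cap from where it was at the start of the episode above 0.01 m).
It also fails if it takes over 48 s, if anything falls off the work surface, if the arm or the gripper's body presses on something with over 40 N, if the wrist force passes 120 N, or if a joint passes its speed limit or range.

## Working session

There is one attempt and no reset: what is moved stays moved. The work goes in short steps, Python scripts to look and compute and a tool call to move; the robot and the scene stay as the last step left them, time stands still between calls to the robot, and variables do not carry over. Pictures are saved under pics/ and viewed, and the job is handed in when it is done.

Besides the shell and the picture viewer there is one more tool, called as name(argument=value, ...), one argument or row to a line, values as JSON. jog_arm: Moves the arm, as the interface text tells. Its arguments: {"type":"object","properties":{"commands":{"type":"array","items":{"type":"object","properties":{"xyz":{"type":"array","items":{"type":"number"}},"twist":{"type":"array","items":{"type":"number"}}}}},"jaw":{"type":"number"},"grip_force":{"type":"number"}},"required":["commands"]}

```bash
mkdir -p pics; ls; python3 - <<'E'
from bench import status, snapshot, calibration, order, bot
import cv2
o=status.get_obs()
print(o); print(bot.pinch_z)
for n in("scene","top"):
    cv2.imwrite(f"pics/{n}0.png",snapshot(n)); print(n,calibration(n))
E
```

```text
pics
{'t': 0.0, 'joints': array([-1.35600491e+00,  3.42715489e-01,  1.52503697e+00, -1.32139125e-06,
        1.27539195e+00, -1.46004934e-01]), 'qd': array([ 0.00069221, -0.00042454, -0.00084805, -0.00036256, -0.00141027,
        0.00077314]), 'joint_efforts': array([-1.19173277e-03, -4.31240630e+01, -2.44215703e+01,  7.17602740e-02,
        5.60344441e-02, -1.05153895e-04]), 'ee_pos': array([ 185.26383634, -490.78188453,  226.0417564 ]), 'eef_rot': array([-0.12632183, -0.69561254, -0.1274184 ,  0.69565116]), 'contact_force': array([ 0.44590522, -0.74136529,  0.43712178]), 'ft_torque': array([0.00178497, 0.04147598, 0.00495971]), 'finger_gap': 92.18113376093513}
18.8
scene {'camera_matrix': array([[575.36544522,   0.        , 311.86052325],
       [  0.        , 575.36544522, 238.50034951],
       [  0.        ,   0.        ,   1.        ]]), 'k1': -0.1341753279227823, 'rvec': array([ 1.80264324,  2.02237312, -0.56113346]), 'tvec': array([  43.40155493, -426.16562621, 1381.29843096])}
top {'camera_matrix': array([[580.3744489 ,   0.        , 315.85274707],
       [  0.        , 580.3744489 , 239.53005691],
       [  0.        ,   0.        ,   1.        ]]), 'k1': -0.04178117466851565, 'rvec': array([ 2.13484354, -2.18321434,  0.11655712]), 'tvec': array([  21.66381139,  575.70855407, 1115.61992183])}
```

View pics/scene0.png

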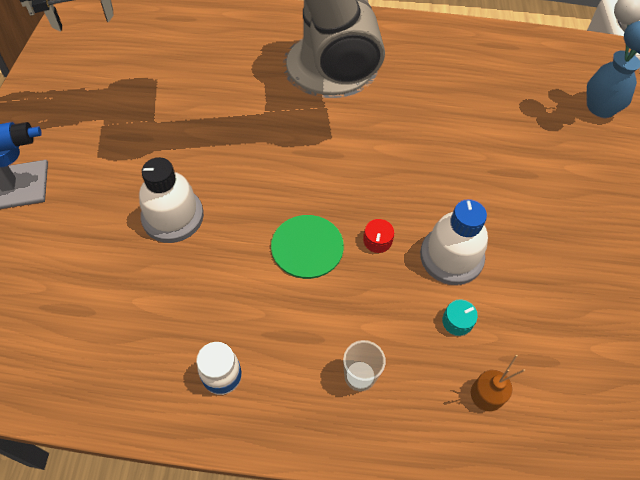

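View pics/top0.png

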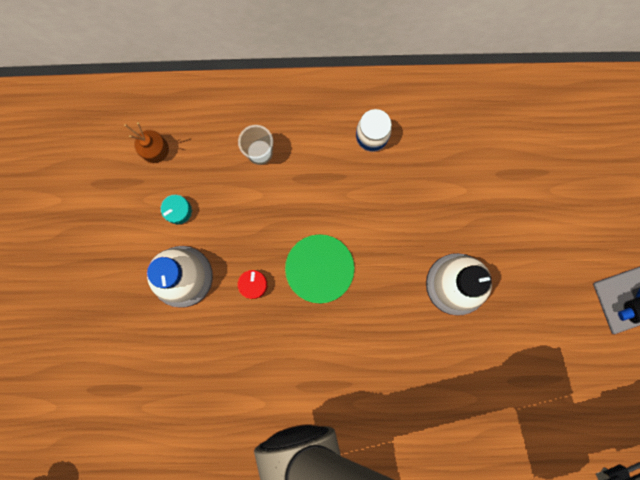

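```bash
cat > h.py <<'E'
import numpy as np,cv2
from scipy.optimize import least_squares, minimize
from scipy.spatial.transform import Rotation as R
from bench import status, snapshot, calibration, order, bot
def proj(P,c):
    Rm=cv2.Rodrigues(c['rvec'])[0]; X=np.asarray(P)@Rm.T+c['tvec']
    s=X[:,:2]/X[:,2:]; s=s*(1+c['k1']*(s**2).sum(1,keepdims=True)); K=c['camera_matrix']
    return s*[K[0,0],K[1,1]]+[K[0,2],K[1,2]]
def cyl(x,y,z0,z1,r):
    a=np.linspace(0,2*np.pi,90); c=np.c_[x+r*np.cos(a),y+r*np.sin(a)]
    return np.vstack([np.c_[c,0*a+z0],np.c_[c,0*a+z1]])
def mask(im,h,smin=100,vmin=40,win=None):
    hs=cv2.cvtColor(im,cv2.COLOR_BGR2HSV); m=cv2.inRange(hs,(h[0],smin,vmin),(h[1],255,255))
    if win: w=np.zeros_like(m); x0,y0,x1,y1=win; w[y0:y1,x0:x1]=1; m=m*w
    return m
def blob(m):
    n,l,s,c=cv2.connectedComponentsWithStats(m); i=1+np.argmax(s[1:,4]); 
    pts=np.argwhere(l==i)[:,::-1].astype(np.int32); hull=cv2.convexHull(pts.reshape(-1,1,2))
    M=np.zeros_like(m); cv2.fillConvexPoly(M,hull,255); mm=cv2.moments(M,True)
    return np.array([mm['m10']/mm['m00'],mm['m01']/mm['m00']]),mm['m00']
def sil(x,y,z0,z1,r,c):
    h=cv2.convexHull(proj(cyl(x,y,z0,z1,r),c).astype(np.float32)); mm=cv2.moments(h)
    return np.array([mm['m10']/mm['m00'],mm['m01']/mm['m00']]),mm['m00']
def fit(uvs,z0,z1,r,cams,g=(500,0)):
    f=lambda p:np.concatenate([sil(p[0],p[1],z0,z1,r,c)[0]-u for u,c in zip(uvs,cams)])
    s=least_squares(f,g,diff_step=1e-3,x_scale=100); return s.x,f(s.x)
E
python3 - <<'E'
from h import *
S,T=cv2.imread('pics/scene0.png'),cv2.imread('pics/top0.png')
cs,ct=calibration('scene'),calibration('top')
b1=blob(mask(S,(100,130),120,win=(440,190,500,245)));b2=blob(mask(T,(100,130),120,win=(130,240,200,300)))
g1=blob(mask(S,(45,75),win=(250,200,360,290)));g2=blob(mask(T,(45,75),win=(270,220,370,320)))
for nm,a,b,z0,z1,r in(('cap',b1,b2,116,152,28),('coaster',g1,g2,0,8,70)):
    for u,c in(([a[0]],[cs]),([b[0]],[ct]),([a[0],b[0]],[cs,ct])):
        p,res=fit(u,z0,z1,r,c); print(nm,p,res,np.hypot(*p), [ (round(sil(*p,z0,z1,r,k)[1])) for k in c])
    print(a,b)
for nm,u in(('red',(252,284)),('teal',(175,209)),):print(nm,fit([np.array(u)],0,36,28,[ct])[0])
print('black',fit([np.array((473,281))],116,152,28,[ct])[0])
for nm,u in(('diff',(150,146)),('glass',(257,145)),('tub',(374,130)),):print(nm,fit([np.array(u)],0,80,28,[ct])[0])
o=status.get_obs();q=o['eef_rot'];print(R.from_quat([q[1],q[2],q[3],q[0]]).as_matrix())
E
```

```text
cap [511.24184389 284.10508107] [-5.15006604e-07  9.96502365e-08] 584.8794064066226 [1076]
cap [510.99395752   0.        ] [157.07256194  -3.64026386] 510.99395751953125 [808]
cap [511.22945263 283.27092551] [-0.47558292 -0.05519678 -0.49928777 -0.0679902 ] 584.4638316205413 [1076, 924]
(array([468.22340426, 217.82205029]), 1034.0) (array([164.01315789, 272.35047847]), 836.0)
coaster [521.28636837   0.        ] [-2.56207364 -0.35383064] 521.2863683700562 [3730]
coaster [520.63678578   0.        ] [ 1.56152664 -0.0360399 ] 520.636785775423 [3797]
coaster [520.92552185   0.        ] [-2.53996208 -0.51388467  1.55823867 -0.179089  ] 520.9255218505859 [3728, 3797]
(array([306.91120736, 246.20005414]), 3694.0) (array([319.36562001, 268.48323576]), 3758.0)
red [491.29486084   0.        ]
teal [645.93493938   0.        ]
black [482.60307312   0.        ]
diff [770.38574219   0.        ]
glass [767.37977564   0.        ]
tub [792.8314209   0.       ]
[[-2.94167964e-04  3.52992454e-01 -9.35626122e-01]
 [ 1.32182739e-03 -9.35625208e-01 -3.52992524e-01]
 [-9.99999083e-01 -1.34057533e-03 -1.91364130e-04]]
```

```bash
sed -i 's/g=(500,0)/g=(500,100)/' h.py
python3 - <<'E'
from h import *
S,T=cv2.imread('pics/scene0.png'),cv2.imread('pics/top0.png')
cs,ct=calibration('scene'),calibration('top')
for smin,vmin in((120,40),(90,25)):
  b1=blob(mask(S,(95,135),smin,vmin,win=(440,190,500,245)));b2=blob(mask(T,(95,135),smin,vmin,win=(130,240,200,300)))
  g1=blob(mask(S,(45,75),win=(250,200,360,290)));g2=blob(mask(T,(45,75),win=(270,220,370,320)))
  for nm,a,b,z0,z1,r in(('cap',b1,b2,116,152,28),('coaster',g1,g2,0,8,70)):
    for u,c in(([a[0]],[cs]),([b[0]],[ct]),([a[0],b[0]],[cs,ct])):
        p,res=fit(u,z0,z1,r,c); print(nm,p,res,np.hypot(*p), [ (round(sil(*p,z0,z1,r,k)[1])) for k in c])
    print(a,b)
for nm,u in(('red',(252,284)),('teal',(175,209)),):print(nm,fit([np.array(u)],0,36,28,[ct])[0])
print('black',fit([np.array((473,281))],116,152,28,[ct])[0])
for nm,u in(('diff',(150,146)),('glass',(257,145)),('tub',(374,130)),):print(nm,fit([np.array(u)],0,80,28,[ct])[0])
V=T.copy();p=fit([b1[0],b2[0]],116,152,28,[cs,ct])[0]
for z in(116,152):
  cv2.polylines(V,[np.int32(proj(cyl(*p,z,z,28)[:90],ct)*16)],True,(0,255,255),1,cv2.LINE_AA,4)
W=S.copy()
for z in(116,152):
  cv2.polylines(W,[np.int32(proj(cyl(*p,z,z,28)[:90],cs)*16)],True,(0,255,255),1,cv2.LINE_AA,4)
f=lambda i,x,y:cv2.resize(i[y-45:y+45,x-45:x+45],(400,400),interpolation=cv2.INTER_NEAREST)
cv2.imwrite('pics/chk.png',np.hstack([f(V,175,272),f(W,465,230)]))
E
```

```text
cap [511.24184339 284.10508378] [7.77993250e-07 3.29140732e-08] 584.8794072778104 [1076]
cap [511.0875239  282.36374332] [ 2.07702499e-07 -1.65842948e-08] 583.9004543860267 [924]
cap [511.22945409 283.27092332] [-0.47558407 -0.05519647 -0.49928702 -0.0679909 ] 584.4638318375925 [1076, 924]
(array([468.22340426, 217.82205029]), 1034.0) (array([164.01315789, 272.35047847]), 836.0)
coaster [521.48947479   4.97992682] [-1.23929459e-06 -1.36017653e-06] 521.5132519737723 [3734]
coaster [520.63481246   3.14328534] [8.53933898e-07 3.32229547e-07] 520.6443010233971 [3797]
coaster [521.00384372   4.09479436] [-0.42840153 -0.26239739 -0.47680048 -0.17220516] 521.01993484684 [3731, 3797]
(array([306.91120736, 246.20005414]), 3694.0) (array([319.36562001, 268.48323576]), 3758.0)
cap [511.41621847 283.99967178] [6.20867127e-08 1.08233985e-06] 584.9806510330319 [1077]
cap [511.11162058 282.43594359] [-4.19052753e-07 -3.54846122e-07] 583.9564632109609 [924]
cap [511.3090973  283.25771876] [-0.42495645 -0.09491296 -0.45199082 -0.09991136] 584.527097931131 [1076, 924]
(array([468.16682555, 217.89895138]), 1049.0) (array([163.97347174, 272.33794694]), 867.0)
coaster [521.48947479   4.97992682] [-1.23929459e-06 -1.36017653e-06] 521.5132519737723 [3734]
coaster [520.63481246   3.14328534] [8.53933898e-07 3.32229547e-07] 520.6443010233971 [3797]
coaster [521.00384372   4.09479436] [-0.42840153 -0.26239739 -0.47680048 -0.17220516] 521.01993484684 [3731, 3797]
(array([306.91120736, 246.20005414]), 3694.0) (array([319.36562001, 268.48323576]), 3758.0)
red [491.46491465 137.36772384]
teal [646.31283589 292.41429669]
black [ 483.20367501 -270.93444619]
diff [771.66724665 337.92173199]
glass [767.60873902 122.18570823]
tub [ 792.90581643 -112.63214934]
```

View pics/chk.png

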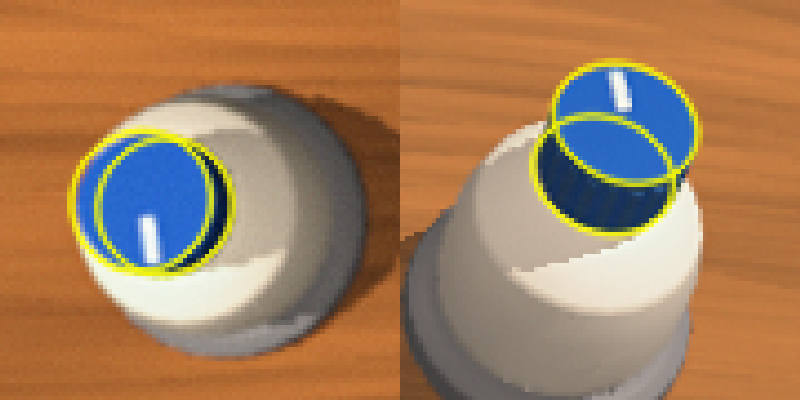

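jog_arm(
  commands=[
    {"xyz": [0,-1.5,-2]},
    {"xyz": [0,-3.1,-4]},
    {"xyz": [0,-3.1,-4]},
    {"xyz": [0,-3.1,-4]},
    {"xyz": [0,-3.1,-4]},
    {"xyz": [0,-3.1,-4]},
    {"xyz": [0,-3.1,-4]},
    {"xyz": [0,-3.1,-4]},
    {"xyz": [0,-3.1,-4]},
    {"xyz": [0,-4.1,-3]},
    {"xyz": [0,-4.1,-2.8]},
    {"xyz": [0,-4.1,-2.8]},
    {"xyz": [0,-4.1,-2.8]},
    {"xyz": [0,-4.1,-2.8]},
    {"xyz": [0,-4.1,-2.8]},
    {"xyz": [0,-4.1,-2.8]},
    {"xyz": [0,-4.1,-2.8]},
    {"xyz": [0,-2,-1.6]},
    {"xyz": [0,0,0]},
    {"xyz": [0,0,0]},
  ],
  jaw=0,
  grip_force=25,
)

```text
schema error: expected keys xyz, twist
```

jog_arm(
  commands=[
    {"xyz": [0,-1.5,-2],"twist": [0,0,0]},
    {"xyz": [0,-3.1,-4],"twist": [0,0,0]},
    {"xyz": [0,-3.1,-4],"twist": [0,0,0]},
    {"xyz": [0,-3.1,-4],"twist": [0,0,0]},
    {"xyz": [0,-3.1,-4],"twist": [0,0,0]},
    {"xyz": [0,-3.1,-4],"twist": [0,0,0]},
    {"xyz": [0,-3.1,-4],"twist": [0,0,0]},
    {"xyz": [0,-3.1,-4],"twist": [0,0,0]},
    {"xyz": [0,-3.1,-4],"twist": [0,0,0]},
    {"xyz": [0,-4.1,-3],"twist": [0,0,0]},
    {"xyz": [0,-4.1,-2.8],"twist": [0,0,0]},
    {"xyz": [0,-4.1,-2.8],"twist": [0,0,0]},
    {"xyz": [0,-4.1,-2.8],"twist": [0,0,0]},
    {"xyz": [0,-4.1,-2.8],"twist": [0,0,0]},
    {"xyz": [0,-4.1,-2.8],"twist": [0,0,0]},
    {"xyz": [0,-4.1,-2.8],"twist": [0,0,0]},
    {"xyz": [0,-4.1,-2.8],"twist": [0,0,0]},
    {"xyz": [0,-2,-1.6],"twist": [0,0,0]},
    {"xyz": [0,0,0],"twist": [0,0,0]},
    {"xyz": [0,0,0],"twist": [0,0,0]},
  ],
  jaw=0,
  grip_force=25,
)

```text
t: 2.6
ee_pos: [513.8, 285.1, 226.3]
eef_rot: [-0.127, -0.695, -0.127, 0.696]
contact_force: [-0.6, -0.1, 0.1]
finger_gap: 92.1
```

jog_arm(
  commands=[
    {"xyz": [1.5,0.08,0.3],"twist": [0,0,0]},
    {"xyz": [2.5,0,0],"twist": [0,0,0]},
    {"xyz": [2.5,0,0],"twist": [0,0,0]},
    {"xyz": [2,0,0],"twist": [0,0,0]},
    {"xyz": [1.4,0,0],"twist": [0,0,0]},
    {"xyz": [0.8,0,0],"twist": [0,0,0]},
    {"xyz": [0,0,0],"twist": [0,0,0]},
    {"xyz": [0,0,0],"twist": [0,0,0]},
  ],
)

```text
t: 3.6
ee_pos: [512.1, 284.2, 120.4]
eef_rot: [0.127, 0.696, 0.127, -0.695]
contact_force: [-0.2, 0.6, -0.4]
finger_gap: 91.7
```

```bash
python3 - <<'E'
from h import *
o=status.get_obs(); print(o['joints'],o['ee_pos'],o['contact_force'])
S,T=snapshot('scene'),snapshot('top')
f=lambda i,x,y:cv2.resize(i[y-55:y+55,x-55:x+55],(400,400),interpolation=cv2.INTER_CUBIC)
cv2.imwrite('pics/pre.png',np.hstack([f(T,175,272),f(S,465,230)]))
E
```

```text
[ 3.75910350e-01  5.50059620e-01  1.49881477e+00 -1.39058682e-04
  1.09137810e+00  1.58596739e+00] [512.10205112 284.20859169 120.42104103] [-0.17199269  0.58192211 -0.44695418]
```

View pics/pre.png

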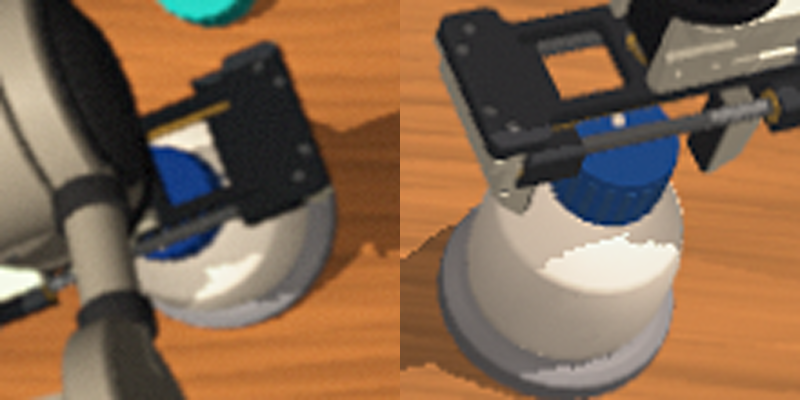

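jog_arm(
  commands=[
    {"xyz": [0.15,0.05,0.1],"twist": [0,0,0]},
    {"xyz": [0,0,0],"twist": [0,0,0]},
    {"xyz": [0,0,0],"twist": [0,0,0]},
    {"xyz": [0,0,0],"twist": [0,0,0]},
    {"xyz": [0,0,0],"twist": [0,0,0]},
    {"xyz": [0,0,0],"twist": [0,0,0]},
    {"xyz": [0,0,0],"twist": [0,0,0]},
    {"xyz": [0,0,0],"twist": [0,0,0]},
  ],
  jaw=255,
  grip_force=25,
)

```text
t: 4.7
ee_pos: [511.0, 283.3, 118.2]
eef_rot: [0.127, 0.696, 0.127, -0.696]
contact_force: [-0.3, 0.7, -0.1]
finger_gap: 55.3
```

jog_arm(
  commands=[
    {"xyz": [0,0,0],"twist": [-0.08,0,0]},
    {"xyz": [0,0,0],"twist": [-0.12,0,0]},
    {"xyz": [0,0,0],"twist": [-0.12,0,0]},
    {"xyz": [0,0,0],"twist": [-0.12,0,0]},
    {"xyz": [0,0,0],"twist": [-0.12,0,0]},
    {"xyz": [0,0,0],"twist": [-0.12,0,0]},
    {"xyz": [0,0,0],"twist": [-0.12,0,0]},
    {"xyz": [0,0,0],"twist": [-0.12,0,0]},
    {"xyz": [0,0,0],"twist": [-0.12,0,0]},
    {"xyz": [0,0,0],"twist": [-0.12,0,0]},
    {"xyz": [0,0,0],"twist": [-0.12,0,0]},
    {"xyz": [0,0,0],"twist": [-0.12,0,0]},
    {"xyz": [0,0,0],"twist": [-0.1,0,0]},
    {"xyz": [0,0,0],"twist": [0,0,0]},
    {"xyz": [0,0,0],"twist": [0,0,0]},
  ],
)

```text
t: 6.58
ee_pos: [510.9, 283.3, 118.2]
eef_rot: [0.567, 0.423, 0.567, -0.423]
contact_force: [-0.3, -0.1, 0.5]
finger_gap: 55.4
```

```bash
python3 - <<'E'
from h import *
o=status.get_obs(); print(o['joints'],o['ee_pos'],o['contact_force'],o['ft_torque'])
q=o['eef_rot'];print(R.from_quat([q[1],q[2],q[3],q[0]]).as_matrix().round(3))
S,T=snapshot('scene'),snapshot('top')
f=lambda i,x,y:cv2.resize(i[y-55:y+55,x-55:x+55],(400,400),interpolation=cv2.INTER_CUBIC)
cv2.imwrite('pics/turned.png',np.hstack([f(T,175,272),f(S,465,230)]))
E
```

```text
[ 3.75095822e-01  5.50775079e-01  1.50452015e+00 -9.92595584e-05
  1.08625603e+00  8.71120449e-02] [510.93594828 283.25330788 118.20907583] [-0.34710618 -0.09138879  0.54151247] [-0.00536423 -0.11174223 -0.05698111]
[[ 0.     0.959  0.284]
 [-0.     0.284 -0.959]
 [-1.     0.     0.   ]]
```

View pics/turned.png

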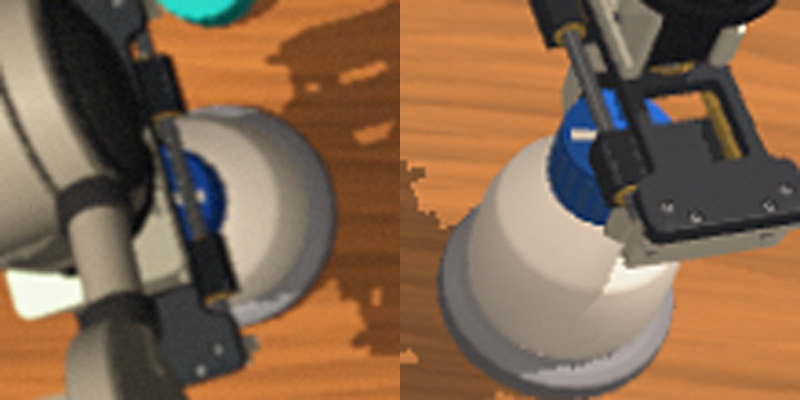

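The scene view (right, bar near (585,132) in the crop) shows the bar about 90° counter-clockwise of where it started, so the cap turned with the jaws. Next is a gentle test lift.

jog_arm(
  commands=[
    {"xyz": [-0.2,0,0],"twist": [0,0,0]},
    {"xyz": [-0.3,0,0],"twist": [0,0,0]},
    {"xyz": [-0.3,0,0],"twist": [0,0,0]},
    {"xyz": [0,0,0],"twist": [0,0,0]},
    {"xyz": [0,0,0],"twist": [0,0,0]},
  ],
)

```text
t: 7.3
ee_pos: [510.9, 283.2, 126.2]
eef_rot: [0.567, 0.422, 0.567, -0.423]
contact_force: [0.4, -0.4, 0.1]
finger_gap: 55.6
```

jog_arm(
  commands=[
    {"xyz": [-0.6,0,0],"twist": [0,0,0]},
    {"xyz": [-1,0,0],"twist": [0,0,0]},
    {"xyz": [-1,0,0],"twist": [0,0,0]},
    {"xyz": [-1,0,0],"twist": [0,0,0]},
    {"xyz": [-1,0,0],"twist": [0,0,0]},
    {"xyz": [-1,0,0],"twist": [0,0,0]},
    {"xyz": [-0.6,0,0],"twist": [0,0,0]},
    {"xyz": [0,0,0],"twist": [0,0,0]},
    {"xyz": [0,0,0],"twist": [0,0,0]},
  ],
)

```text
t: 8.43
ee_pos: [510.7, 283.2, 187.8]
eef_rot: [0.567, 0.422, 0.567, -0.423]
contact_force: [-1.2, 0.3, -1.0]
finger_gap: 55.4
```

```bash
python3 - <<'E'
from h import *
o=status.get_obs(); print(o['joints'],o['ee_pos'],o['contact_force'])
S=snapshot('scene')
cv2.imwrite('pics/lift.png',cv2.resize(S[130:310,340:580],(800,600),interpolation=cv2.INTER_CUBIC))
q=o['eef_rot'];M=R.from_quat([q[1],q[2],q[3],q[0]]).as_matrix()
print(M.T@(np.array([521,4.1,o['ee_pos'][2]])-o['ee_pos']))
E
```

```text
[ 3.75161465e-01  4.81617387e-01  1.41521806e+00 -8.73611840e-05
  1.24550640e+00  8.51599055e-02] [510.69682652 283.20172817 187.80360837] [-1.23057273  0.32508407 -0.95148984]
[ 9.12463652e-02 -6.99447528e+01  2.70391666e+02]
```

View pics/lift.png

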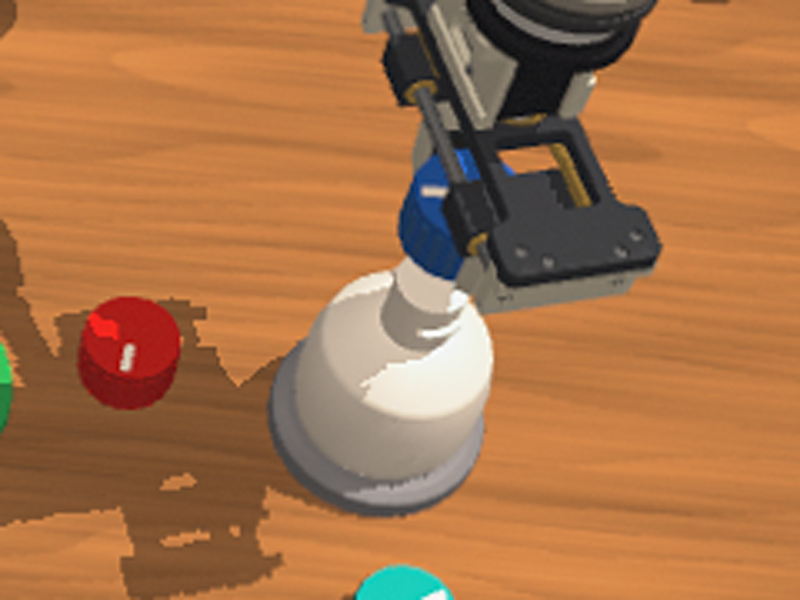

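jog_arm(
  commands=[
    {"xyz": [0,-0.4,1.5],"twist": [0,0,0]},
    {"xyz": [0,-0.8,3],"twist": [0,0,0]},
    {"xyz": [0,-0.9,3.5],"twist": [0,0,0]},
    {"xyz": [0,-0.9,3.5],"twist": [0,0,0]},
    {"xyz": [0,-0.9,3.5],"twist": [0,0,0]},
    {"xyz": [0,-0.9,3.5],"twist": [0,0,0]},
    {"xyz": [0,-0.9,3.5],"twist": [0,0,0]},
    {"xyz": [0,-0.8,3],"twist": [0,0,0]},
    {"xyz": [0,-0.4,1.5],"twist": [0,0,0]},
    {"xyz": [0,-0.1,0.5],"twist": [0,0,0]},
    {"xyz": [0.5,0,0],"twist": [0,0,0]},
    {"xyz": [1.5,0,0],"twist": [0,0,0]},
    {"xyz": [2,0,0],"twist": [0,0,0]},
    {"xyz": [2.5,0,0],"twist": [0,0,0]},
    {"xyz": [2.5,0,0],"twist": [0,0,0]},
    {"xyz": [2.5,0,0],"twist": [0,0,0]},
    {"xyz": [2,0,0],"twist": [0,0,0]},
    {"xyz": [1.5,0,0],"twist": [0,0,0]},
    {"xyz": [0.5,0,0],"twist": [0,0,0]},
    {"xyz": [0,0,0],"twist": [0,0,0]},
  ],
)

```text
t: 10.98
ee_pos: [521.1, 4.7, 33.1]
eef_rot: [0.567, 0.422, 0.567, -0.422]
contact_force: [0.4, -0.1, -0.7]
finger_gap: 55.4
```

```bash
python3 - <<'E'
from h import *
o=status.get_obs(); print(o['joints'],o['ee_pos'],o['contact_force'])
S=snapshot('scene')
cv2.imwrite('pics/pl.png',cv2.resize(S[150:330,190:430],(800,600),interpolation=cv2.INTER_CUBIC))
E
```

```text
[-1.38034848e-01  5.73289295e-01  1.76482621e+00 -1.36510595e-04
  8.03597314e-01 -4.28298871e-01] [521.07460534   4.71533189  33.09754614] [ 0.39836173 -0.05923433 -0.71132084]
```

View pics/pl.png

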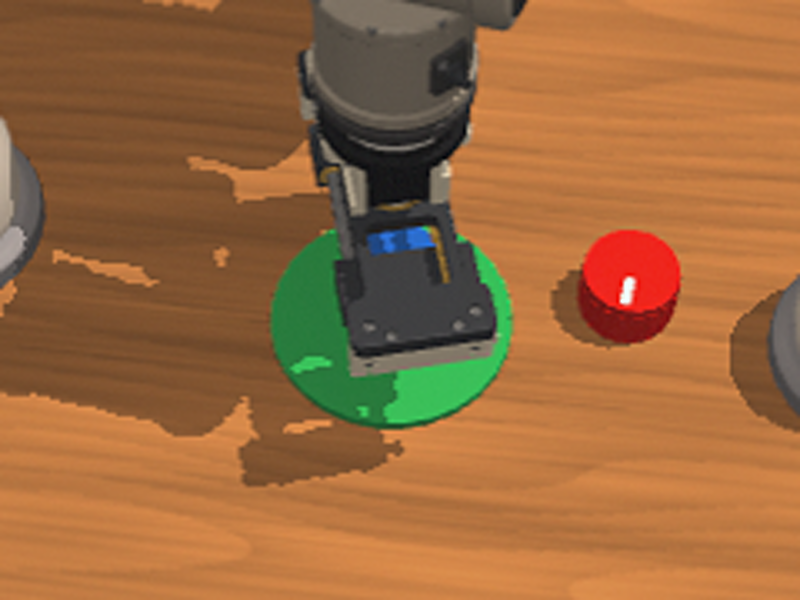

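Cap held over the coaster. Lowering slowly, watching the force.

jog_arm(
  commands=[
    {"xyz": [0.6,0,0],"twist": [0,0,0]},
    {"xyz": [0.6,0,0],"twist": [0,0,0]},
    {"xyz": [0.4,0,0],"twist": [0,0,0]},
    {"xyz": [0.3,0,0],"twist": [0,0,0]},
    {"xyz": [0.2,0,0],"twist": [0,0,0]},
    {"xyz": [0.1,0,0],"twist": [0,0,0]},
    {"xyz": [0,0,0],"twist": [0,0,0]},
    {"xyz": [0,0,0],"twist": [0,0,0]},
  ],
)

```text
t: 12.02
ee_pos: [521.1, 4.5, 11.3]
eef_rot: [0.567, 0.423, 0.567, -0.422]
contact_force: [0.4, -1.2, -0.3]
finger_gap: 55.5
```

jog_arm(
  commands=[
    {"xyz": [0.05,0,0],"twist": [0,0,0]},
    {"xyz": [0.04,0,0],"twist": [0,0,0]},
    {"xyz": [0,0,0],"twist": [0,0,0]},
    {"xyz": [0,0,0],"twist": [0,0,0]},
  ],
)

```text
t: 12.52
ee_pos: [521.0, 4.5, 10.3]
eef_rot: [0.567, 0.422, 0.567, -0.423]
contact_force: [-0.2, -0.4, -0.7]
finger_gap: 55.4
```

jog_arm(
  commands=[
    {"xyz": [0.05,0,0],"twist": [0,0,0]},
    {"xyz": [0,0,0],"twist": [0,0,0]},
    {"xyz": [0,0,0],"twist": [0,0,0]},
  ],
)

```text
t: 12.9
ee_pos: [521.1, 4.5, 10.2]
eef_rot: [0.567, 0.423, 0.567, -0.422]
contact_force: [-1.0, -0.0, 5.7]
finger_gap: 55.3
```

jog_arm(
  commands=[
    {"xyz": [0,0,0],"twist": [0,0,0]},
    {"xyz": [0,0,0],"twist": [0,0,0]},
    {"xyz": [0,0,0],"twist": [0,0,0]},
    {"xyz": [0,0,0],"twist": [0,0,0]},
    {"xyz": [0,0,0],"twist": [0,0,0]},
    {"xyz": [0,0,0],"twist": [0,0,0]},
  ],
  jaw=0,
)

```text
t: 13.65
ee_pos: [521.1, 4.5, 9.8]
eef_rot: [0.567, 0.422, 0.567, -0.423]
contact_force: [1.0, -0.3, -0.2]
finger_gap: 91.8
```

jog_arm(
  commands=[
    {"xyz": [-0.5,0,0],"twist": [0,0,0]},
    {"xyz": [-1.5,0,0],"twist": [0,0,0]},
    {"xyz": [-2.5,0,0],"twist": [0,0,0]},
    {"xyz": [-3,0,0],"twist": [0,0,0]},
    {"xyz": [-3,0,0],"twist": [0,0,0]},
    {"xyz": [-3,0,0],"twist": [0,0,0]},
    {"xyz": [-1.5,-1.5,-0.4],"twist": [0,0,0]},
    {"xyz": [0,-3,-0.9],"twist": [0,0,0]},
    {"xyz": [0,-3,-0.9],"twist": [0,0,0]},
    {"xyz": [0,-3,-0.9],"twist": [0,0,0]},
    {"xyz": [0,-1,-0.3],"twist": [0,0,0]},
    {"xyz": [0,0,0],"twist": [0,0,0]},
    {"xyz": [0,0,0],"twist": [0,0,0]},
    {"xyz": [0,0,0],"twist": [0,0,0]},
  ],
)

```text
t: 15.4
ee_pos: [401.9, 4.1, 159.8]
eef_rot: [0.567, 0.423, 0.567, -0.422]
contact_force: [0.3, 1.1, 0.8]
finger_gap: 92.0
```

```bash
python3 - <<'E'
from h import *
o=status.get_obs(); print(o['ee_pos'],o['contact_force'],abs(o['qd']).max())
S,T=snapshot('scene'),snapshot('top')
cv2.imwrite('pics/endS.png',S);cv2.imwrite('pics/endT.png',T)
cs=calibration('scene')
b=blob(mask(S,(95,135),90,25,win=(250,190,370,290)));p=fit([b[0]],8,44,28,[cs]);print(b,p,sil(*p[0],8,44,28,cs)[1])
E
```

```text
[401.91758179   4.13309717 159.77162821] [0.34773029 1.11802644 0.83793081] 0.007011618870273065
(array([306.97371429, 239.33142857]), 875.0) (array([521.84248406,   4.98417906]), array([-1.22662237e-06,  2.31906739e-07])) 884.8834446130786
```

View pics/endS.png

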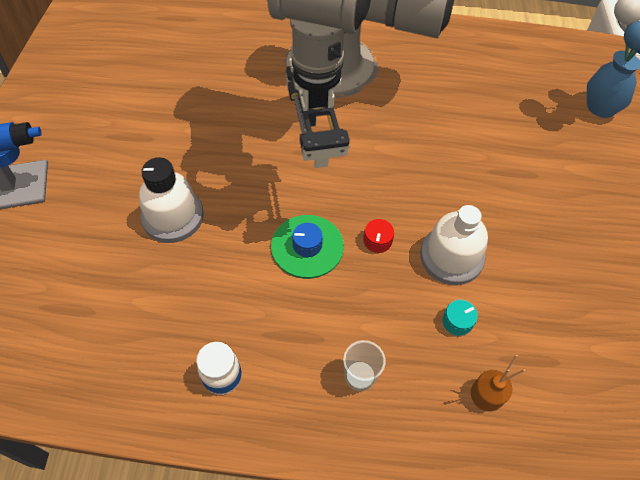

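The scene view shows the blue cap upright at (307,239), in the middle of the green coaster. The tank neck is bare, the black cap at (159,175) has not moved, and the gripper is clear. Handing in.

```bash
python3 -c "
from bench import order,status
print(order.hand_in()); print(status.get_obs()['t'])"
```

```text
the job is handed in; nothing more can be done
None
the job is handed in; nothing more can be done
```

The blue cap is off its tank and sitting upright near the middle of the green coaster. I handed the job in at about 15.5 s of the 48 s allowed; the hand-in gave no verdict.

- **Unscrewing:** I gripped the cap at 25 N (55 mm opening) and turned it 86° counter-clockwise. The white bar turned with the jaws. An 8 mm test lift met no resistance, so the thread had let go.
- **Placing:** I lifted the cap about 70 mm in all, clear of the neck, carried it over and lowered it until the coaster pushed back with 5.7 N. Then I opened the jaws and backed the arm away.
- **Last checks:** The scene camera puts the cap at about (522, 5) mm, within about 1 mm of the coaster's centre as that camera measured it. It looks upright and still. In the picture the black cap stayed on the spare tank, and nothing else was moved. The gripper was clear of everything.

The two cameras disagreed by up to about 2 mm on the cap and coaster positions, within what the calibration allows. I did not measure the final position with the top camera. No check failed.

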